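# Prime the slack hand pump until its indicator pin is out

### The job

Two identical hand pumps stand on the bench: one is primed already, its indicator pin standing right out, and the other's pin is still mostly down. Prime that other one by pressing its plunger cap down with the fingertips, to the bottom and letting it spring right back each time, until its pin is fully out like its neighbour's. Do not press the primed pump, do not touch either pin, do not lift, carry or shove the pumps, and leave the things around them where they are.

Things in the scene. Friction and masses are not known exactly. Their poses are not given: they have to be found in the camera images.
- pump_slack: the pump to prime. Loose, about 2.5 kg, grey body on a dark foot plate 112 x 62 mm. Origin: centre of its underside; z up, x along the plate. Plunger at x +26 mm, indicator pin at x -31 mm (toward the robot at yaw 0). The body under the plunger is 65 mm high, the valve block under the pin 47 mm. Its twin is exactly alike; the two may stand in either place.
- pump_primed: the twin pump, already primed, its pin standing out: leave it alone. Same shape, size and axes as pump_slack.
- pump_slack_cap (a point): centre of the top face of the slack pump's plunger cap, a flat black disc 36 mm across and 12 mm thick; 106 mm above the bench when up, 86 mm when pressed to the bottom. The point moves with the cap.
- pump_primed_cap (a point): the same point on the primed pump
- plunger_slack (a joint): how far the slack pump's plunger is pressed: 0 up, 0.020 m at the bottom. A spring returns it: 4.5 N at the top, 7.5 N at the bottom; pressing takes up to about 11 N at 0.1 m/s. A ratchet lifts the pin 6 mm on each full press (the first may give less or more). A press under about 17 mm, or begun before the plunger is back up within about 3 mm, may give nothing.
- plunger_primed (a joint): the same for the primed pump
- pin_slack (a joint): how far the slack pump's indicator pin has risen: it starts between 0 and about 0.010 m; fully out is 0.036 m, after 4 to 5 full presses. It stays where it is while the plunger comes back up; once it is fully out further presses do nothing.
- pin_primed (a joint): the same for the primed pump; starts fully out, about 0.036 m
- pump_slack_tip (a point): centre of the top of the slack pump's indicator pin, a steel rod 12 mm across; 57 mm above the bench when in, 93 mm when fully out
- pump_primed_tip (a point): the same point on the primed pump
- rod_slack: the slack pump's indicator pin (origin: centre of its top)
- rod_primed: the primed pump's indicator pin (origin: centre of its top)
- wedge: loose wooden wedge, 70 x 20 x 18 mm, lying between the pumps; origin at the centre of its underside
- tape: loose roll of cream masking tape, 110 mm across, 25 mm high; origin at the centre of its underside
- sanding: loose sanding block, 46 x 86 x 27 mm; origin at the centre of its underside
- tin: loose round tin, 74 mm across, 22 mm high; origin at the centre of its underside
Not all that is in view belongs to the job. What is shaped like the pump_slack but turquoise is not meant.

How it is judged:
At the end, for the whole second after the job is handed in: Both indicator pins are out by more than 33 of 36 mm, both plungers are back up (within 3 mm), and both pumps stand upright, at rest, within 30 mm of where they began (value of joint each of pin_slack, pin_primed above 0.033 m and value of joint each of plunger_slack, plunger_primed below 0.003 m and distance of each of pump_slack, pump_primed from where it was at the start of the episode below 0.03 m and angle between each of pump_slack, pump_primed's own z axis and vertical below 0.05 rad and linear speed of pump_slack below 0.02 m/s); the robot touches nothing.
It fails at once if the primed pump's plunger is pressed (more than 5 mm) (value of joint plunger_primed above 0.005 m).
It fails at once if a pin is touched by the robot (contact force between any of the arm, the fingers and rod_slack above 0.5 N or contact force between any of the arm, the fingers and rod_primed above 0.5 N).
It fails at once if a pump is lifted more than 10 mm, tipped, or shoved more than 40 mm (height (world z) of any of pump_slack, pump_primed above 0.01 m or angle between any of pump_slack, pump_primed's own z axis and vertical above 0.2 rad or distance of any of pump_slack, pump_primed from where it was at the start of the episode above 0.04 m).
It fails at once if the wedge, tape, sanding block or tin is moved more than 20 mm (distance of any of wedge, tape, sanding, tin from where it was at the start of the episode above 0.02 m).
It also fails if it takes over 45 s, if anything falls off the work surface, if the arm or the gripper's body presses on something with over 40 N, if the wrist force passes 120 N, or if a joint passes its speed limit or range.

### The arm

A 7-joint arm with a two-finger parallel gripper is mounted at the origin on a cart in front of the work surface, level with it; the furniture and walls round the work are solid. World frame = base frame: x ahead of the robot, y to its left, z up, the work surface at z = 0. Lengths are in m, angles in rad, forces in N, time in s.
With the tool pointing down it reaches from about 0.425 to 0.95 m from the base axis. Payload 16.7 kg.
Tool frame: the origin (TCP) lies at the very end of the fingers, on their centre line; the grasp point (between the pads) lies 19 mm behind it; z points along the fingers, y is the line along which they close (so a half turn about z gives the same grasp; the last joint's range is limited). The gripper opens to 94 mm and grips with 3 to 60 N. Pads are 16 mm wide; open, the fingers measure 119 mm over their backs; the gripper's body (75 mm by 177 mm) begins 78 mm behind the grasp point.
Start: joints at [-1.482, 0.426, 0.074, 1.606, -0.034, 1.111, -0.067], TCP at [0.16, 0.656, 0.205] pointing down, gripper open.
Joint ranges: [-2.85, 2.85], [-0.5, 2.14], [-1.23, 1.37], [0.21, 2.46], [-1.02, 4.16], [0.16, 2.05], [-2.73, 2.73]. Speed limits (rad/s): [1.89, 1.89, 2.39, 2.39, 3.01, 3.01, 3.01].

### API

Orientations are given as a unit quaternion [x, y, z, w].
In Python, from plant import manip gives the robot as it stands. Calls block until the motion is done:
- manip.move_to(position, orientation): joint-space move of the TCP to a pose.
- manip.move_linear(position, rate=0.15, rot=None, force_limit=None): straight line of the TCP; rot=None keeps the orientation; rate is the mean speed in m/s. With force_limit (N) it stops when the force on the tool has changed by that much, and returns True; else False.
- manip.set_joints(angles): joint-space move.
- manip.command_gripper(opening, grasp_force=None): finger opening in m; grasp_force is the grip in N (None keeps the last); returns when the fingers have stopped.
- manip.sleep(seconds).
- manip.ik(position, orientation): joint angles nearest the present ones, or None.
- manip.get_image(name): name is "scene" or "top" or "wrist"; returns a dict with "img" (480x640x3 uint8, red, green, blue), "fx", "fy", "cx", "cy" (pixels), "world_to_cam" (4x4, takes a point from world to camera coordinates). Camera axes: x right, y up, looking along -z (the intrinsics and any distortion apply to the point x, -y, -z); pixel columns grow to the right and rows downward; lengths in m; the calibration is good to about 2 mm. The wrist camera is an equidistant fisheye: a pixel r from the principal point sees the ray r / f radians off the axis. A picture is of the moment at which its call begins. There is no depth.
A pose or a line that the arm cannot do raises manip.Unreachable and nothing moves.
- manip.hand_in(): hands the job in; it is judged then, once.
Readings, each from a call of its own:
- manip.get_time_s(): time.
- manip.get_qpos(): joint angles.
- manip.get_joint_vel(): joint speeds.
- manip.get_joint_efforts(): joint torques, N m.
- manip.get_tcp_pos(): TCP position.
- manip.get_orientation(): TCP orientation.
- manip.get_ft_force(): force on the tool from outside, world axes, zero at the start.
- manip.get_ft_torque(): the same for the moment, N m.
- manip.get_finger_gap(): finger opening in m.
- manip.get_grasp_force(): force on a finger pad.
Only numpy, scipy, OpenCV 4.12 (cv2) and the standard library are available. Lean on these libraries where they do the work, as an engineer would, in place of code of your own. Each camera call takes 0.05 s, during which the arm holds its last target. There are 200 camera calls.

## Working session

There is one attempt and no reset: what is moved stays moved. The work goes in short steps, each a Python script; the robot and the scene stay as the last script left them, time stands still between calls to the robot, and variables do not carry over. Pictures are saved under pics/ and viewed, at most 10 in all, crops included, and the job is handed in when it is done.

```bash
mkdir -p pics; ls; python3 - <<'E'
from plant import manip
import cv2,numpy as np
for n in ("scene","top"):
    d=manip.get_image(n); cv2.imwrite(f"pics/{n}0.png",d["img"][:,:,::-1])
    print(n,d["fx"],d["fy"],d["cx"],d["cy"],[k for k in d]); print(np.round(d["world_to_cam"],4).tolist())
print(manip.get_time_s(),manip.get_orientation())
E
```

```text
pics
scene 541.5323652362754 541.5323652362754 314.08088550760624 243.0479624898474 ['img', 'fx', 'fy', 'cx', 'cy', 'world_to_cam']
[[0.4692, -0.8831, -0.0101, -0.133], [0.5692, 0.2936, 0.768, -0.478], [-0.6752, -0.366, 0.6404, -0.4913], [0.0, 0.0, 0.0, 1.0]]
top 535.0275724834624 535.0275724834624 315.7961400086715 244.75571014863408 ['img', 'fx', 'fy', 'cx', 'cy', 'world_to_cam']
[[-0.021, -0.9998, 0.0034, 0.1825], [0.9919, -0.0204, 0.1253, -0.6543], [-0.1252, 0.006, 0.9921, -0.8813], [0.0, 0.0, 0.0, 1.0]]
0.1 [ 1.19127200e-01  9.92878856e-01 -5.36046425e-04 -2.63152968e-05]
```

View pics/scene0.png

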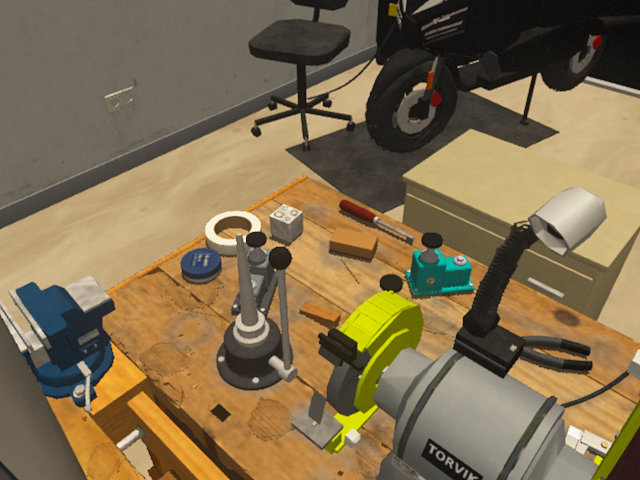

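View pics/top0.png

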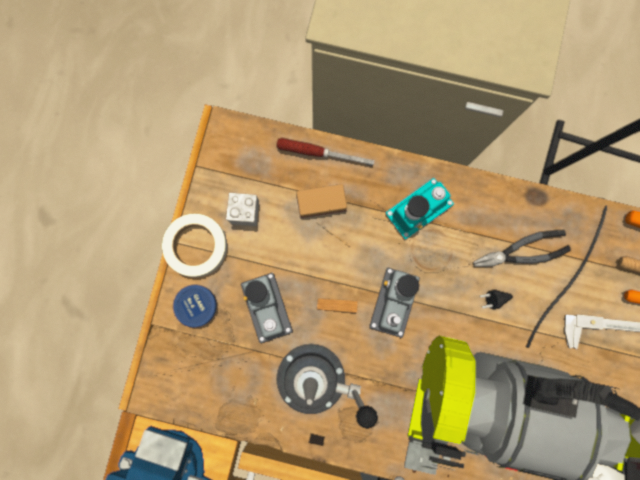

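The top view shows the two grey pumps at about (265,307) and (395,300). The turquoise decoy is at (418,208), and a tall lever post stands at (310,378). I'll zoom in to tell the pins apart.

```bash
python3 - <<'E'
import cv2
t=cv2.imread("pics/top0.png")[255:435,230:430]
cv2.imwrite("pics/crop.png",cv2.resize(t,None,fx=3.3,fy=3.3,interpolation=cv2.INTER_CUBIC))
s=cv2.imread("pics/scene0.png")[220:400,190:430]
cv2.imwrite("pics/crops.png",cv2.resize(s,None,fx=3.3,fy=3.3,interpolation=cv2.INTER_CUBIC))
E
```

```text
(no output)
```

View pics/crop.png

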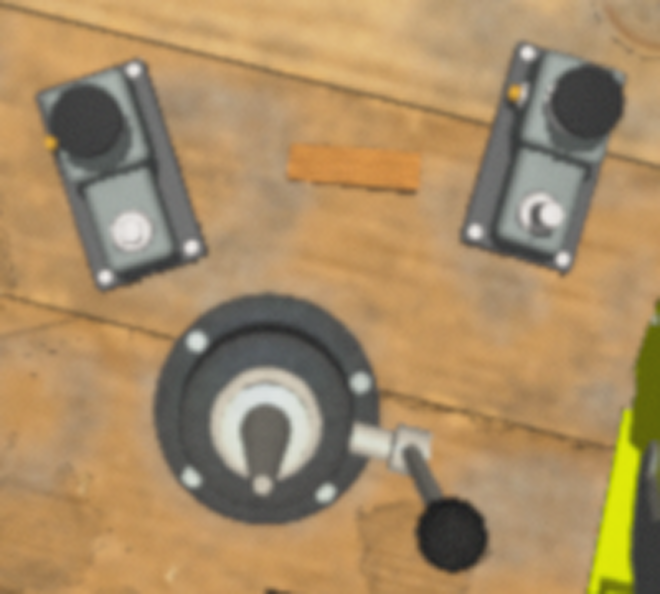

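View pics/crops.png

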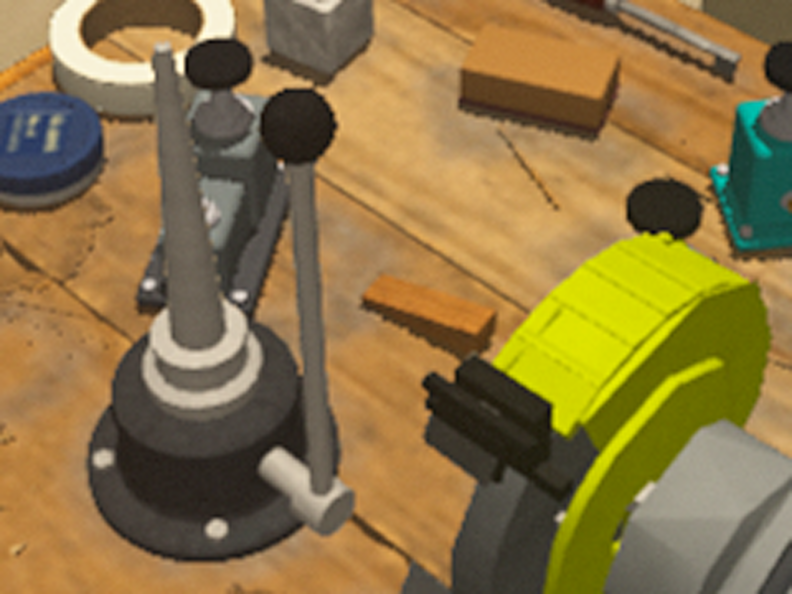

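The left pump's pin is low, with its top at crop (131,230) and its cap at crop (87,121), so it's the slack one. The right pump's pin stands out. A post and a ball lever stand in front, so I'll triangulate the cap, post tip and ball.

```bash
cat > h.py <<'E'
from plant import manip
import numpy as np, cv2
F=np.diag([1,-1,-1.])
C={"scene":(541.532,314.081,243.048,np.array([[0.4692,-0.8831,-0.0101,-0.133],[0.5692,0.2936,0.768,-0.478],[-0.6752,-0.366,0.6404,-0.4913]])),
"top":(535.028,315.796,244.756,np.array([[-0.021,-0.9998,0.0034,0.1825],[0.9919,-0.0204,0.1253,-0.6543],[-0.1252,0.006,0.9921,-0.8813]]))}
def P(n):
    f,cx,cy,M=C[n]; return np.array([[f,0,cx],[0,f,cy],[0,0,1]])@F@M
def tri(t,s):
    X=cv2.triangulatePoints(P("top"),P("scene"),np.float64(t),np.float64(s)).ravel(); return X[:3]/X[3]
def onz(n,px,z):
    f,cx,cy,M=C[n]; R=M[:,:3];o=-R.T@M[:,3]
    d=R.T@F@np.array([(px[0]-cx)/f,(px[1]-cy)/f,1]); return o+d*(z-o[2])/d[2]
T=lambda x,y:(230+x/3.3,255+y/3.3)
S=lambda x,y:(190+x/3.3,220+y/3.3)
E
python3 - <<'E'
from h import *
np.set_printoptions(precision=4,suppress=True)
print("cap",tri(T(87,121),S(219,63)),onz("top",T(87,121),.106),onz("scene",S(219,60),.106))
print("pin",onz("top",T(131,230),.060))
print("rcap",onz("top",T(588,101),.106),"rpin",onz("top",T(550,215),.093))
print("foot corners",[onz("top",T(*p),.008)[:2] for p in((135,70),(192,247),(106,278))])
print("post",tri(T(262,487),S(162,48)),"base",onz("top",T(267,408),0),"ball",tri(T(452,534),S(298,125)))
from scipy.spatial.transform import Rotation as R
c=onz("top",T(87,121),.106)
for yaw in np.arange(-180,180,15):
    q=(R.from_euler('z',yaw,degrees=True)*R.from_quat([1,0,0,0])).as_quat()
    for dz in (.09,):
        j=manip.ik([c[0],c[1],.15],q); print(yaw, None if j is None else np.round(j,2))
E
```

```text
cap [0.5771 0.2652 0.102 ] [0.5768 0.2649 0.106 ] [0.5752 0.2634 0.106 ]
pin [0.5237 0.2481 0.06  ]
rcap [0.5814 0.0241 0.106 ] rpin [0.5273 0.0426 0.093 ]
foot corners [array([0.6076, 0.2494]), array([0.513 , 0.2201]), array([0.4978, 0.2659])]
post [0.4281 0.1822 0.2495] base [0.4278 0.1821 0.    ] ball [0.4094 0.1097 0.254 ]
-180 [-0.76  0.42  0.3   1.77 -0.15  0.97  1.17]
-165 [-0.72  0.42  0.24  1.76 -0.12  0.97  1.4 ]
-150 [-0.67  0.42  0.18  1.76 -0.09  0.97  1.64]
-135 [-0.63  0.41  0.13  1.76 -0.06  0.97  1.88]
-120 [-0.6   0.41  0.08  1.76 -0.04  0.97  2.12]
-105 [-0.56  0.41  0.03  1.75 -0.02  0.98  2.36]
-90 [-0.52  0.41 -0.02  1.75  0.01  0.98  2.6 ]
-75 [ 0.19  0.62 -1.03  1.71  0.58  1.15  2.41]
-60 [-1.31  0.75  1.21  1.8  -0.77  1.16 -2.47]
-45 [-1.31  0.75  1.21  1.8  -0.77  1.16 -2.21]
-30 [-1.31  0.75  1.21  1.8  -0.77  1.16 -1.95]
-15 [-1.31  0.75  1.21  1.8  -0.77  1.16 -1.69]
0 [-1.09  0.52  0.77  1.79 -0.42  1.01 -1.73]
15 [-1.05  0.5   0.71  1.78 -0.38  1.   -1.5 ]
30 [-1.03  0.49  0.67  1.78 -0.36  0.99 -1.26]
45 [-1.01  0.48  0.65  1.78 -0.34  0.99 -1.02]
60 [-1.01  0.48  0.65  1.78 -0.34  0.99 -0.75]
75 [-1.03  0.49  0.68  1.78 -0.36  1.   -0.47]
90 [-0.99  0.48  0.62  1.78 -0.33  0.99 -0.24]
105 [-0.96  0.46  0.57  1.78 -0.29  0.98 -0.01]
120 [-0.92  0.45  0.51  1.78 -0.26  0.98  0.22]
135 [-0.88  0.44  0.46  1.77 -0.23  0.98  0.46]
150 [-0.84  0.44  0.4   1.77 -0.2   0.97  0.69]
165 [-0.8   0.43  0.35  1.77 -0.17  0.97  0.93]
```

Measured positions:

| Item | Position |
|---|---|
| Slack cap | about (0.576, 0.264) |
| Post | (0.428, 0.182), 0.25 m high |

The post lies under the forearm, but the wrist stays well above it. I'll close the fingers, go in high, and look with the wrist camera.

```bash
python3 - <<'E'
from h import *
from scipy.spatial.transform import Rotation as R
q=(R.from_euler('z',-151,degrees=True)*R.from_quat([1,0,0,0])).as_quat()
manip.command_gripper(0.0)
p=manip.get_tcp_pos(); manip.move_linear([p[0],p[1],.36])
manip.move_to([.5762,.2642,.33],q)
manip.move_linear([.5762,.2642,.17])
print(manip.get_time_s(),np.round(manip.get_tcp_pos(),4),manip.get_finger_gap(),manip.get_ft_force(),np.round(manip.get_qpos(),2))
a=manip.get_image("top")["img"];w=manip.get_image("wrist")
print(w["fx"],w["cx"],w["cy"],np.round(w["world_to_cam"],4).tolist())
M=w["world_to_cam"]
def proj(X):
    c=F@(M[:3,:3]@X+M[:3,3]); r=np.hypot(*c[:2]); th=np.arctan2(r,c[2]); return w["cx"]+w["fx"]*th*c[0]/r, w["cy"]+w["fx"]*th*c[1]/r
u=proj(np.array([.5762,.2642,.106]));print(u, proj(np.array([.5237,.2481,.06])))
im=w["img"][:,:,::-1].copy(); 
for t in np.linspace(0,6.28,24):
    v=proj(np.array([.5762+.018*np.cos(t),.2642+.018*np.sin(t),.106])); cv2.circle(im,(int(round(v[0])),int(round(v[1]))),1,(0,255,0),-1)
cv2.imwrite("pics/w1.png",im)
s=manip.get_image("scene")["img"][:,:,::-1]
cv2.imwrite("pics/s1.png",s)
E
```

```text
5.975 [0.5767 0.2644 0.1709] 0.0004956462074553801 [ 0.89983774  0.64501128 -0.19445462] [-0.78  0.4   0.32  1.75 -0.15  1.01  1.68]
371.64829954431775 317.1854000748756 238.19756985894895 [[-0.484, 0.8751, -0.0013, 0.0494], [-0.8413, -0.4657, -0.2745, 0.628], [-0.2409, -0.1317, 0.9616, -0.1851], [0.0, 0.0, 0.0, 1.0]]
(np.float64(319.4833718915264), np.float64(251.00922670659227)) (np.float64(333.8073728582485), np.float64(167.14360902725238))
```

View pics/w1.png

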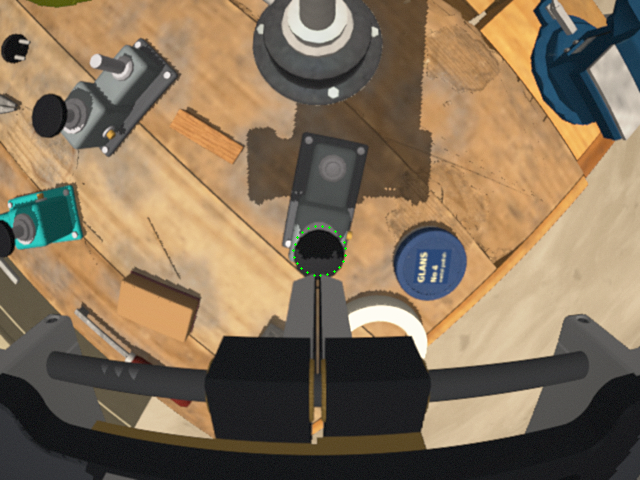

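View pics/s1.png

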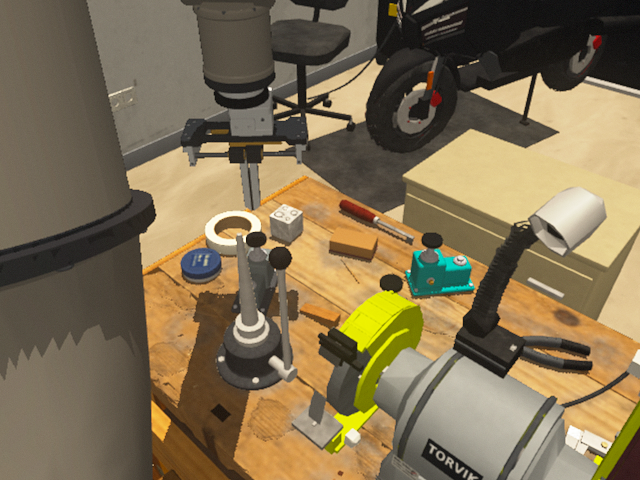

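The predicted cap circle sits right on the cap at (319,251), the low pin is at (332,167), and the gripper is clear of the post. I'll do one logged press.

```bash
cat >> h.py <<'E'
def press():
    hit=manip.move_linear([.5762,.2642,.0825],rate=.07,force_limit=22)
    z=manip.get_tcp_pos()[2];f=manip.get_ft_force()
    manip.move_linear([.5762,.2642,.114],rate=.08)
    manip.sleep(.15)
    print(hit,round(z,4),np.round(f,1),round(manip.get_tcp_pos()[2],4),np.round(manip.get_ft_force(),1),round(manip.get_time_s(),2))
def look(n):
    w=manip.get_image("wrist"); cv2.imwrite(n,cv2.resize(w["img"][90:290,220:440,::-1],None,fx=3,fy=3,interpolation=cv2.INTER_CUBIC))
E
python3 - <<'E'
from h import *
manip.move_linear([.5762,.2642,.114],rate=.1)
look("pics/p0.png")
press()
look("pics/p1.png")
a,b=[cv2.imread(f"pics/p{i}.png")[:, 130:530] for i in(0,1)]
cv2.imwrite("pics/p01.png",np.hstack([a,b]))
E
```

```text
True 0.0861 [-4.1 -1.  15.9] 0.1134 [ 0.2 -0.3 -0.5] 7.98
```

View pics/p01.png

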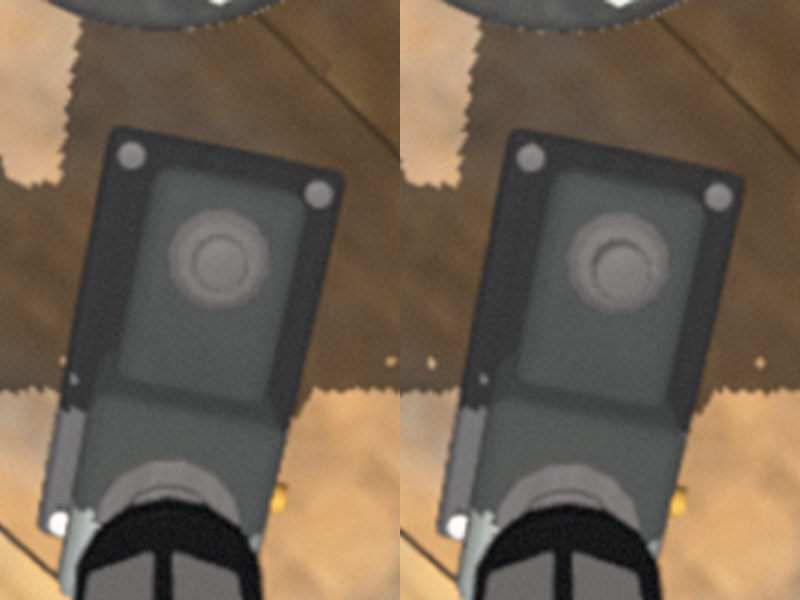

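The press reached bottom (z = 0.086) and the pin rose visibly, at (220,262) before and (620,270) after, with no pump shift. Extra presses are harmless once the pin is out, so I'll do five more and compare the two pins.

```bash
python3 - <<'E'
from h import *
for i in range(5): press()
manip.move_linear([.5762,.2642,.17])
w=manip.get_image("wrist"); cv2.imwrite("pics/w2.png",cv2.resize(w["img"][0:300,30:430,::-1],None,fx=2,fy=2))
print(manip.get_time_s())
E
```

```text
True 0.0861 [-4.3 -0.1 15.7] 0.1134 [-0.6  0.4 -0.4] 9.12
True 0.0861 [-3.2 -1.7 16.5] 0.1134 [-0.  -0.4  0.3] 10.2
True 0.0861 [-5.  -1.3 18.1] 0.1134 [-0.1 -0.4 -0.1] 11.28
True 0.0861 [-5.8 -1.3 17.9] 0.1134 [ 0.   0.5 -0.7] 12.37
True 0.0861 [-5.3 -1.9 17.2] 0.1134 [-0.3  1.1 -1.1] 13.45
14.025
```

View pics/w2.png

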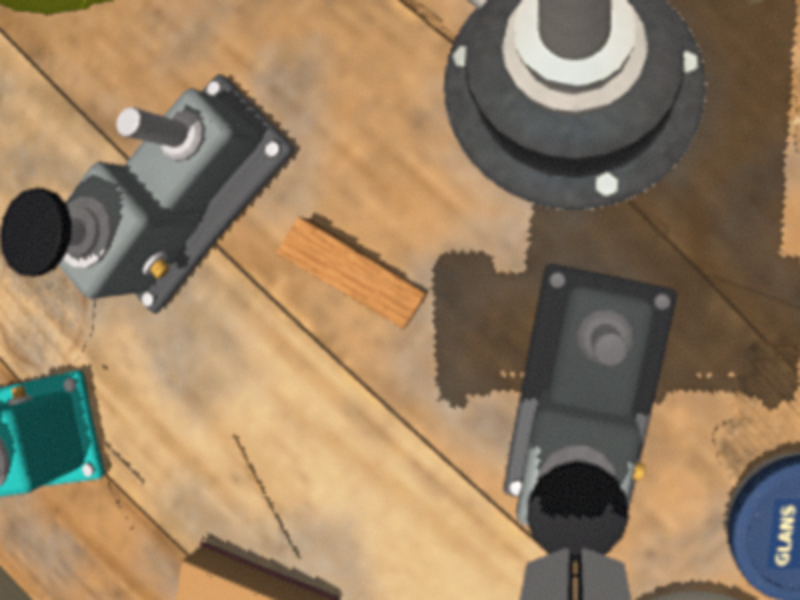

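The slack pin's tip is at about (610,348) in the crop, and its collar centre is at (606,336). I'll project the expected tip for several heights to check the pin travel.

```bash
python3 - <<'E'
from h import *
w=manip.get_image("wrist");M=w["world_to_cam"]
def proj(X):
    c=F@(M[:3,:3]@X+M[:3,3]); r=np.hypot(*c[:2]); th=np.arctan2(r,c[2]); return w["cx"]+w["fx"]*th*c[0]/r, w["cy"]+w["fx"]*th*c[1]/r
for h in (0.050,.057,.069,.081,.087,.093):
    u=proj(np.array([.5225,.2475,h])); print(h,np.round([(u[0]-30)*2,u[1]*2],1))
E
```

```text
0.05 [606.6 330.6]
0.057 [607.4 332.1]
0.069 [608.7 335. ]
0.081 [610.2 338.1]
0.087 [611.  339.7]
0.093 [611.8 341.4]
```

The tip offset from the collar is about 12 px. Fully out predicts about 11 px, so the pin is out. Two more harmless presses add margin, then I'll retreat, check and hand in.

```bash
python3 - <<'E'
from h import *
manip.move_linear([.5762,.2642,.114],rate=.1)
press();press()
manip.move_linear([.5762,.2642,.33],rate=.2)
p=np.array([.30,.58,.36]); manip.move_to(p,manip.get_orientation()); manip.sleep(.3)
t=manip.get_image("top")["img"][:,:,::-1]
print(manip.get_time_s(),manip.get_ft_force())
a=cv2.imread("pics/top0.png")[255:345,230:430]
cv2.imwrite("pics/end.png",np.vstack([cv2.resize(i,None,fx=3.3,fy=3.3,interpolation=cv2.INTER_CUBIC) for i in (a,t[255:345,230:430])]))
E
```

```text
True 0.0861 [-4.3 -1.8 17. ] 0.1134 [-0.2  0.2  0.6] 15.88
True 0.0861 [-5.2 -2.1 17.9] 0.1134 [-0.4  0.6 -0.9] 16.97
20.1 [ 0.32945802 -0.09118551 -0.16280402]
```

View pics/end.png

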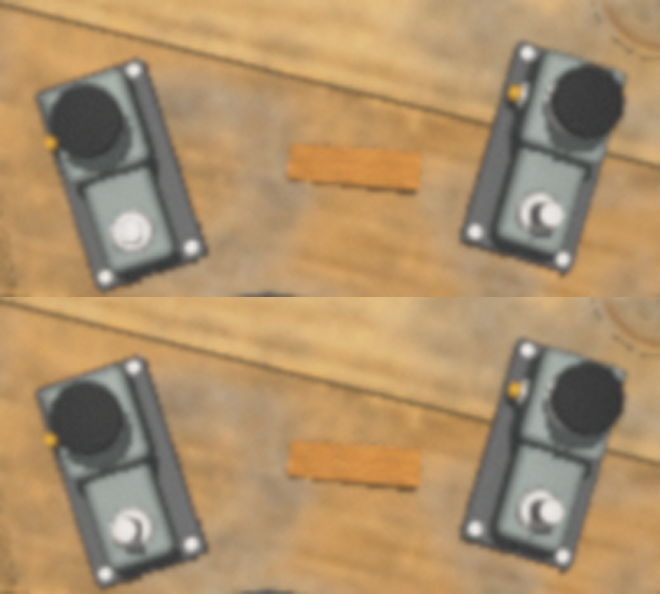

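The after view (bottom half) shows the slack pin at (123,528), leaning out of its collar by parallax as far as its neighbour's at (551,513). The pumps and the wedge haven't moved, and the cap is up.

```bash
python3 -c "
from plant import manip
print(manip.hand_in())"
```

```text
the job is handed in; nothing more can be done
None
```

I primed the slack pump with eight full presses and handed the job in at about 20 s; the last picture shows its pin out level with its neighbour's, its cap back up, and both pumps and the wedge unmoved (hand-in returned no verdict).

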